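# Draw a pump plunger for its drop test

## Robot

A 6-joint arm with a two-finger parallel gripper is mounted at the origin on the work surface. World frame = base frame: x ahead of the robot, y to its left, z up, the work surface at z = 0. Lengths are in m, angles in degrees, forces in N, time in s.
With the tool pointing down it reaches from about 0.375 to 0.975 m from the base axis. Payload 3.8 kg.
Tool frame: the origin (TCP) lies at the very end of the fingers, on their centre line; the grasp point (between the pads) lies 19 mm behind it; z points along the fingers, y is the direction in which the jaws open and shut (so a half turn about z gives the same grasp; the last joint's range is limited). The gripper opens to 85 mm and grips with 20 to 120 N. Pads are 22 mm wide; open, the fingers measure 114 mm over their backs; the gripper's body (76 mm by 85 mm) begins 54 mm behind the grasp point. The pads swing forward as they close: fully open they stand 13 mm farther back than shut.
Start: joints at [-73.447, 15.12, 91.902, -0, 72.978, -2.114], TCP at [0.216, -0.639, 0.231] pointing down, gripper open.
Joint ranges: [-150.88, 150.88], [-54.13, 125.18], [17.81, 147.31], [-75.09, 255.09], [0, 152.58], [-146.25, 146.25]. Speed limits (degrees/s): [147.25, 147.25, 180, 180, 180, 180].

## Interface

Orientations are given as a 3x3 rotation matrix whose columns are the frame's x, y, z axes.
In Python, from rig import r gives the robot as it stands.
- The arm moves only by the tool step_arm, never from a script. Its argument "increments" is text: rows parted by semicolons, each of 5 numbers parted by spaces: the shift along the world's x, y, z in cm, then the turn about the world's z in degrees, then the closure, from 0 (fully open) to 1 (shut). A call has exactly 10 rows; each row is the pose to reach, as a shift and turn from the pose commanded when the call began; what a row does not reach only later rows make up. A row lasts 1/8 s, in which the tool goes at most 62.5 mm and 10.7 degrees, less where a joint would pass 70% of its speed; a pose out of reach is approached as far as the arm can. A call with a gripper value outside its range is refused whole. The fingers move at their own pace and stop on an object; "force" is the grip in N (left out, the last holds). Time passes only in rows, so rows that repeat a pose let the fingers close, or fill a call up. It gives the time, the measured TCP pose, the force and the opening at its end, in the units of the state.
- r.state(): the state, without advancing time (a new reading comes with each control period).
- r.read_camera(name): name is "scene" or "top" or "wrist"; returns a dict with "frame" (420x560x3 uint8, red, green, blue), "intrinsics" (3x3 intrinsics, pixels), "dist" ([k1, k2, p1, p2, k3] as OpenCV has them; the pictures are not rectified), "rvec" (rotation vector, rad) and "tvec" (3), from world to camera coordinates, as OpenCV has them; the wrist camera has in their place "T_tool_cam" (4x4, takes a point from camera to tool coordinates, whose origin is the TCP and whose axes are the flange's). Camera axes: x right, y down, z forward; pixel columns grow to the right and rows downward; lengths in m; the calibration is good to about 2 mm. A picture is of the moment at which its call begins: read the wrist's pose just before it. There is no depth.
- r.close_job(): hands the job in, once; it reports no verdict.
Trained networks look in the newest picture that a camera, given by its name, has taken for a name from the list of things; names that differ only in an ending like _2 or _b are one class to them, and where a whole thing is asked for, a point or a joint stands for the part that bears it (a point fixed in the world has none). Each returns a list of dicts, best first, with "score" (0 to 1); they miss things now and then, are a little off and sometimes report something else, mostly with a low value. They report only what shows in the picture. A call takes as long as a camera call. They do not tell look-alikes from the thing itself.
- r.masks_of(name, camera): "pixels" (420x560 bool, what is visible of it) and "extent" ([left, top, right, bottom] in pixels, round what is visible of it).
- r.landmark_of(name, camera): "location" ([column, row] in pixels: a listed point, or the origin of a listed thing).
The state is a dict: "time": time; "joint_positions": joint angles; "joint_vel": joint speeds; "tau": joint torques, N m; "tcp_pos": TCP position; "ee_rot": TCP orientation; "wrist_force": force on the tool from outside, world axes, zero at the start; "torque": the same for the moment, N m; "gripper_width": opening from 0.0 (shut) to 1.0 (fully open).
Only numpy, scipy, OpenCV 4.12 (cv2) and the standard library are available. Lean on these libraries where they do the work, as an engineer would, in place of code of your own. Each camera call takes 0.05 s, during which the arm holds its last target. There are 200 camera calls.

## Task

The pump plunger standing in the barrel in the vice is due for its drop test. Take it by the foot disc at its top, keeping the fingers off the lapped shank, with a light grip of no more than about 40 N; draw it straight along its leaning bore until it is 25 mm further out of the barrel, without forcing it against the bore or pulling it right out, and finish while still holding it there, leaving the loose parts round the vice where they stand.

Things in the scene. Friction and masses are not known exactly. Their poses are not given: they have to be found in the camera images.
- vice: Green bench vice bolted to the counter, about 175 mm over its lugs, jaw tops 139 mm high, copper soft jaws 96 mm long; its screw and tommy bar stick out along +y to 165 mm. Origin: on the counter below the middle of the jaw gap; z up, y along the screw, jaw faces square to y. Moved and yawed between starts; it does not move during the job.
- barrel: Dark steel pump barrel clamped in the vice, immovable: 30 mm dia, 100 mm long, its top 16 mm a collar of 37 mm dia. Its z axis is the bore axis, pointing out of the open upper mouth: it leans 25 deg from vertical towards the vice's -x. Origin: centre of the closed lower end; bore 15 mm dia, floor at z = 15 mm, mouth at z = 100 mm.
- barrel_mouth (a point): Centre of the barrel's open upper mouth, on the bore axis; axes as the barrel's.
- plunger: Loose bright steel plunger, 125 mm long, about 0.14 kg, slides freely in the bore with 1 mm play; starts fully home on the bore's floor, its top 40 mm out. Origin: centre of its lower end inside the bore; z runs up its axis to the foot. Lapped shank 14 mm dia to z = 98 mm, flat lugs 18 x 8 mm at z = 98 to 107, neck 11 mm dia, foot disc 20 mm dia at z = 117 to 125.
- plunger_foot (a point): Centre of the plunger's foot disc (20 mm dia, 8 mm thick, the plunger's top end), on the plunger's axis, 121 mm above its lower end and at first 36 mm beyond the barrel's mouth; axes as the plunger's.
- nozzle: Worn dull steel injector nozzle standing on its collar, loose, 17 mm dia, 49 mm high. Origin: centre of its underside. To be left alone.
- banjo_bolt: Copper banjo bolt standing on its hexagon head, loose, 22 mm over corners, 37 mm high. Origin: centre of its underside. To be left alone.
- fitting: Brass return fitting standing on its hexagon, loose, 28 mm high, its hose stub reaching 29 mm sideways along +x. Origin: centre of the hexagon's underside. To be left alone.
- bakelite_knob: Cracked black bakelite knob lying flat, loose, 40 mm dia, 25 mm high. Origin: centre of its underside. To be left alone.
- parts_bin: Grey steel parts bin, 200 mm wide, tilted towards its -x on a pivot bracket, front lip dented, two nozzles in it; fixed to the counter at the robot's right, about 170 mm high. Origin: on the counter below its middle.
Mind the look-alikes: they are no part of the job. Leave any purple look-alike of the vice alone.

How it is judged (in metres and radians):
On the way:
1. the plunger is gripped while it is still fully home (contact force between the fingers and plunger above 5 N and z of plunger in the frame of barrel below 0.018 m), for 0.2 s.
At the end, for the whole second after the job is handed in: The plunger is still held in the fingers (at least 5 N on it) and at rest, drawn 20 to 30 mm from its fully home position, in line with the bore within 0.05 rad, and pressing on the barrel with less than 25 N (z of plunger in the frame of barrel between 0.035 and 0.045 m and angle between the z axis of plunger and the z axis of barrel, either way round below 0.05 rad and contact force between the fingers and plunger above 5 N and contact force between plunger and barrel below 25 N and linear speed of plunger below 0.01 m/s); the arm keeps its last pose, push and grip.
It fails at once if the plunger is gripped too hard (over 100 N over both fingers together, about 50 N a finger) (contact force between the fingers and plunger above 100 N).
It fails at once if the fingers press on the plunger's lapped shank (contact force between the fingers and plunger_shank above 3 N).
It fails at once if the plunger is forced against the bore while it is being drawn (z of plunger in the frame of barrel above 0.018 m and contact force between plunger and barrel above 25 N).
It fails at once if the plunger is pulled right out of the barrel (z of plunger in the frame of barrel above 0.095 m).
It fails at once if one of the loose parts round the vice is moved by more than 15 mm or tipped over (distance of any of nozzle, banjo_bolt, fitting, bakelite_knob from where it was at the start of the episode above 0.015 m or angle between any of nozzle, banjo_bolt, fitting, bakelite_knob's own z axis and vertical above 0.35 rad).
It also fails if it takes over 35 s, if anything falls off the work surface, if the arm or the gripper's body presses on something with over 40 N, if the wrist force passes 120 N, or if a joint passes its speed limit or range.

## Working session

There is one attempt and no reset: what is moved stays moved. The work goes in short steps, Python scripts to look and compute and a tool call to move; the robot and the scene stay as the last step left them, time stands still between calls to the robot, and variables do not carry over. Pictures are saved under pics/ and viewed, about 8 in all and at most 12, crops included, and the job is handed in when it is done.

Besides the shell and the picture viewer there is one more tool, called after "Request:" by a JSON object that holds its "fn" and its "kwargs", one argument or row to a line. step_arm: Moves the arm, as the interface text tells. Its arguments: {"type":"object","properties":{"increments":{"type":"string"},"force":{"type":"number"}},"required":["increments"]}

```bash
mkdir -p pics; cat > h.py <<'E'
import numpy as np, cv2
from rig import r
def cam(n):
    s=r.state(); c=r.read_camera(n); K=np.array(c["intrinsics"],float); d=np.array(c["dist"],float)
    if n=="wrist":
        T=np.eye(4); T[:3,:3]=s["ee_rot"]; T[:3,3]=s["tcp_pos"]; T=T@np.array(c["T_tool_cam"]); W=np.linalg.inv(T)
    else:
        W=np.eye(4); W[:3,:3]=cv2.Rodrigues(np.array(c["rvec"],float))[0]; W[:3,3]=np.array(c["tvec"]).ravel()
    return c["frame"],K,d,W
def ray(C,px):
    _,K,d,W=C; u=cv2.undistortPoints(np.array([[px]],float),K,d).ravel()
    R=W[:3,:3]; v=R.T@np.array([u[0],u[1],1]); return -R.T@W[:3,3], v/np.linalg.norm(v)
def proj(C,P):
    _,K,d,W=C; return cv2.projectPoints(np.array(P,float).reshape(-1,1,3),cv2.Rodrigues(W[:3,:3])[0],W[:3,3],K,d)[0].reshape(-1,2)
def tri(rs):
    A=0;b=0
    for o,v in rs:
        M=np.eye(3)-np.outer(v,v);A=A+M;b=b+M@o
    X=np.linalg.solve(A,b); return X,[np.linalg.norm((np.eye(3)-np.outer(v,v))@(X-o)) for o,v in rs]
E
python3 - <<'E'
from h import *
print(r.state())
ims=[]
for n in("scene","top"):
    C=cam(n); ims.append(C[0]); print(n,ray(C,(280,210))[0])
    for t in("plunger_foot","barrel_mouth","barrel","vice","plunger","nozzle","banjo_bolt","fitting","bakelite_knob","parts_bin"):
        print(t,[(np.round(x["location"],1).tolist(),round(x["score"],2)) for x in r.landmark_of(t,n)])
cv2.imwrite("pics/a.png",cv2.resize(ims[0],(800,600))[:,:,::-1]);cv2.imwrite("pics/b.png",cv2.resize(ims[1],(800,600))[:,:,::-1])
E
```

```text
{'time': 0.0, 'joint_positions': array([-7.34474324e+01,  1.51697034e+01,  9.19823840e+01,  1.13746420e-04,
        7.29799238e+01, -2.11430592e+00]), 'joint_vel': array([ 0.12363182,  0.02405399,  0.09378678,  0.0495129 , -0.03360415,
        0.0064507 ]), 'tau': array([ 1.55320366e-03, -5.15110481e+01, -3.67311358e+01, -5.87821887e-05,
        1.29316482e-02, -3.72592274e-05]), 'tcp_pos': array([ 0.21582639, -0.6387675 ,  0.22994501]), 'ee_rot': array([[ 9.47395702e-01,  3.20063985e-01, -6.54586478e-04],
       [ 3.20064643e-01, -9.47393131e-01,  2.20908782e-03],
       [ 8.68987196e-05, -2.30239030e-03, -9.99997346e-01]]), 'wrist_force': array([ 0.63457947,  1.10255396, -0.99051276]), 'torque': array([ 1.18006769e-02, -3.92791197e-05, -1.95404998e-03]), 'gripper_width': 1.001829012365956}
scene [1.37116373 0.45270567 0.82337816]
plunger_foot [([280.6, 217.1], 0.59)]
barrel_mouth [([276.1, 233.0], 0.77), ([333.7, 162.2], 0.56), ([405.4, 237.9], 0.55)]
barrel [([381.2, 277.7], 0.93), ([327.5, 196.0], 0.63)]
vice [([327.6, 217.4], 0.92), ([266.7, 291.6], 0.7)]
plunger []
nozzle [([279.9, 216.0], 0.68), ([287.4, 246.5], 0.45)]
banjo_bolt [([328.7, 278.2], 0.42)]
fitting [([222.2, 276.5], 0.61)]
bakelite_knob [([259.8, 335.4], 0.75)]
parts_bin [([156.9, 205.2], 0.85)]
top [ 0.49065051 -0.09208046  1.25533671]
plunger_foot [([260.4, 229.5], 0.73), ([242.7, 182.0], 0.48), ([245.3, 167.7], 0.48)]
barrel_mouth [([244.3, 176.1], 0.67), ([151.0, 223.3], 0.6), ([250.3, 300.2], 0.59)]
barrel [([251.7, 279.2], 0.8), ([249.1, 165.8], 0.74), ([169.3, 210.1], 0.5)]
vice [([174.8, 215.8], 0.78), ([255.1, 282.8], 0.77)]
plunger [([246.3, 169.3], 0.43)]
nozzle [([241.5, 182.4], 0.59), ([263.9, 224.4], 0.47)]
banjo_bolt [([216.2, 213.7], 0.51)]
fitting [([291.0, 173.1], 0.55), ([230.2, 142.4], 0.16)]
bakelite_knob [([230.9, 139.0], 0.56)]
parts_bin [([392.9, 216.6], 0.88), ([248.9, 175.5], 0.31), ([231.5, 139.7], 0.16)]
```

View pics/a.png

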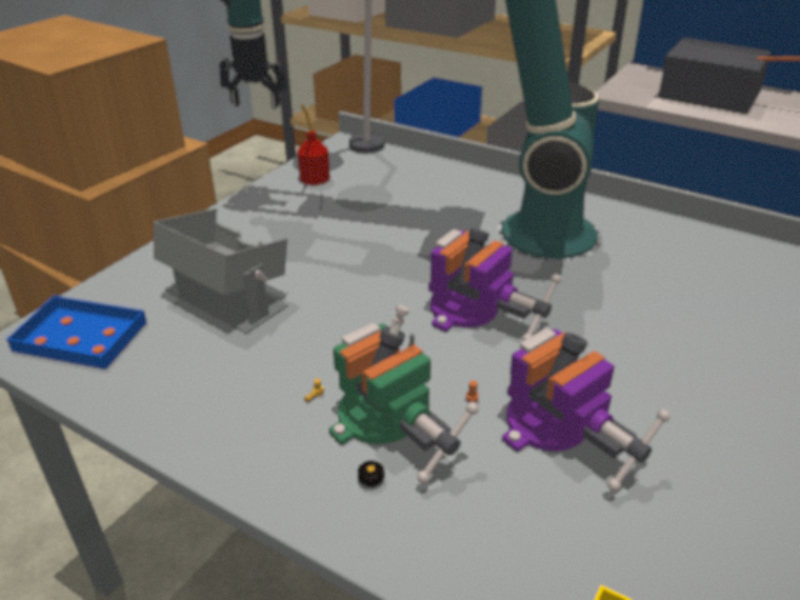

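View pics/b.png

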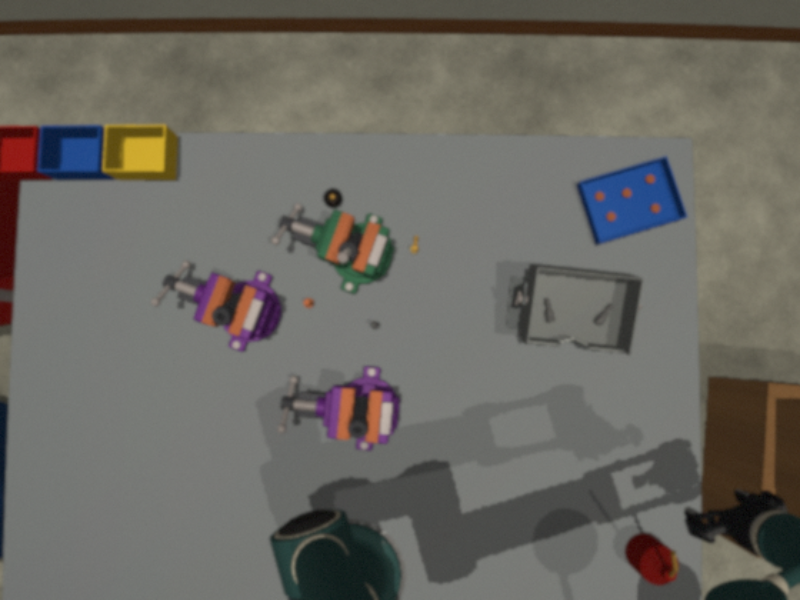

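Scene: the green vice is at about (380,385) of the enlarged picture, with the bright plunger foot at (401,312). There are two purple look-alike vices, at (475,285) and (560,390). Top view: the green vice is at (350,245), with its screw pointing left and slightly up. In raw pixels, the foot candidate (280.6,217) in scene and (242.7,182) in top belongs to the green vice.

```bash
python3 - <<'E'
from h import *
S=cam("scene");T=cam("top")
for n,a,b in(("foot",(280.6,217.1),(242.7,182)),("mouth",(276.1,233),(244.3,176.1)),("vice",(266.7,291.6),(249,167)),("nozzle",(287,246.5),(263.9,224.4)),("banjo",(328.7,278.2),(216.2,213.7)),("fitting",(222,276.5),(291,173)),("knob",(259.8,335.4),(230.9,139))):
    X,e=tri([ray(S,a),ray(T,b)]); print(n,X.round(4),np.round(e,4))
f=lambda C,p,z:(lambda o,v:(o+v*(z-o[2])/v[2]).round(3))(*ray(C,p))
# screw line in top (800 px -> 560): vice jaw, screw end
print(f(T,np.array([375,245])*.7,.09),f(T,np.array([290,230])*.7,.09))
a=S[0][160:330,200:360];b=T[0][110:250,170:330]
im=np.hstack([cv2.resize(a,(400,425),interpolation=cv2.INTER_CUBIC),cv2.resize(b,(400,350),interpolation=cv2.INTER_CUBIC)[:425] if 0 else cv2.copyMakeBorder(cv2.resize(b,(400,350),interpolation=cv2.INTER_CUBIC),0,75,0,0,0)])
cv2.imwrite("pics/c.png",im[:,:,::-1])
E
```

```text
foot [ 6.365e-01 -4.000e-04  1.850e-01] [0.0022 0.0022]
mouth [ 0.6562 -0.001   0.1551] [0.0033 0.0033]
vice [ 0.7031 -0.0016  0.0206] [0.0064 0.0064]
nozzle [ 0.53   -0.05    0.0065] [0.0046 0.0046]
banjo [ 0.5652  0.0927 -0.0041] [0.0015 0.0015]
fitting [ 0.6915 -0.1331 -0.007 ] [0.0036 0.0036]
knob [0.7983 0.0509 0.0016] [0.0013 0.0013]
[ 0.682 -0.051  0.09 ] [0.711 0.121 0.09 ]
```

View pics/c.png

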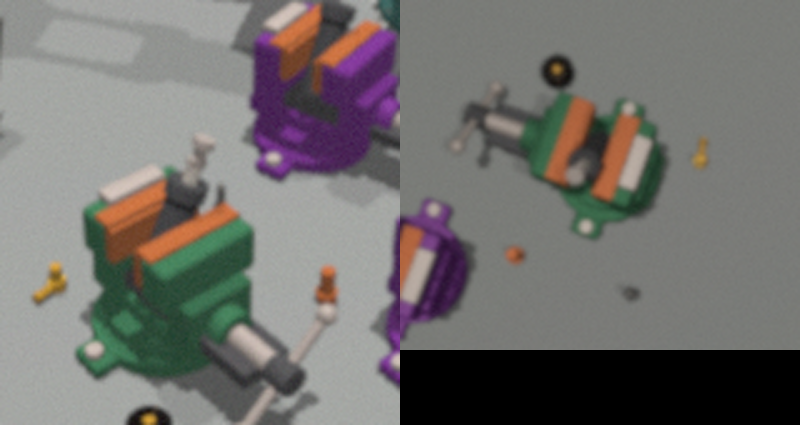

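The crop confirms it: the green vice has the bright plunger with its foot disc at crop (203,142). The other two vices are purple. The vice's y axis is about 17° from world y. Next I move above it.

Request:
{"fn": "step_arm", "kwargs": {
  "increments": "0 2 5 0 0;2 6 10 0 0;6 11 11 0 0;10 16 11 -4 0;13 21 11 -8 0;17 27 11 -12 0;20 32 11 -16 0;24 38 11 -20 0;27 43 11 -24 0;31 49 11 -28 0"
}}

```text
time: 2.45
tcp_pos: [0.5139, -0.1672, 0.3417]
ee_rot: [[0.986, -0.164, 0.001], [-0.164, -0.986, -0.001], [0.001, 0.0, -1.0]]
wrist_force: [1.2, -1.4, -0.4]
gripper_width: 1.0
```

Request:
{"fn": "step_arm", "kwargs": {
  "increments": "3 5 0 -4 0;6 10 0 -8 0;9 14 0 -8 0;9 15 0 -8 0;9 15 0 -8 0;9 15 0 -8 0;9 15 0 -8 0;9 15 0 -8 0;9 15 0 -8 0;9 15 0 -8 0"
}}

```text
time: 3.7
tcp_pos: [0.6031, -0.0193, 0.3413]
ee_rot: [[0.954, -0.298, 0.0], [-0.298, -0.954, -0.0], [0.0, -0.0, -1.0]]
wrist_force: [-0.6, -0.7, 1.1]
gripper_width: 0.999
```

```bash
python3 - <<'E'
from h import *
s=r.state();print(s["time"],s["tcp_pos"],s["joint_positions"].round(1),s["ee_rot"][:,1].round(3),s["wrist_force"])
C=cam("wrist");print(C[3].round(3),C[1])
for t in("plunger_foot","barrel_mouth","plunger","barrel","vice"):
    print(t,[(np.round(x["location"],1).tolist(),round(x["score"],2)) for x in r.landmark_of(t,"wrist")])
print(proj(C,[(.6365,-.0004,.185),(.6562,-.001,.155)]))
cv2.imwrite("pics/d.png",C[0][:,:,::-1])
E
```

```text
3.7 [ 0.60309515 -0.01930816  0.34130798] [ -4.2   4.6  92.6  -0.   82.7 103.2] [-0.298 -0.954 -0.   ] [-0.56140148 -0.70996403  1.09562793]
[[-0.299 -0.954  0.     0.16 ]
 [-0.908  0.284  0.308  0.479]
 [-0.294  0.092 -0.952  0.664]
 [ 0.     0.     0.     1.   ]] [[332.08463676   0.         282.54937075]
 [  0.         332.08463676 212.91825127]
 [  0.           0.           1.        ]]
plunger_foot [([244.1, 162.2], 0.88)]
barrel_mouth [([90.4, 309.3], 0.97), ([248.7, 140.2], 0.93), ([350.8, 393.5], 0.73)]
plunger []
barrel [([254.2, 99.1], 0.86), ([318.6, 204.6], 0.7), ([332.6, 321.3], 0.57)]
vice [([258.1, 110.7], 0.94), ([141.2, 237.7], 0.92), ([329.2, 303.6], 0.72)]
[[250.36506427 166.66625665]
 [247.25988378 142.13752766]]
```

View pics/d.png

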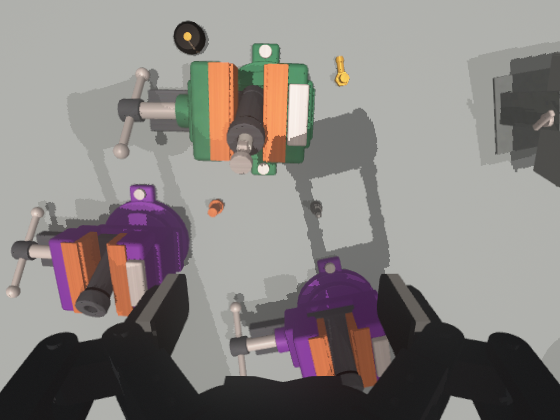

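Wrist view: the green vice is at (250,110), nearly square to the tool. The plunger foot is at about (242,158) and the mouth at (247,137). The loose parts are clear: bolt (215,208), nozzle (316,208), knob (188,38), fitting (341,73). Two more views will triangulate the foot.

Request:
{"fn": "step_arm", "kwargs": {
  "increments": "0 2 -2 0 0;0 5 -5 0 0;0 6 -6 0 0;0 6 -6 0 0;0 6 -6 0 0;0 6 -6 0 0;0 6 -6 0 0;0 6 -6 0 0;0 6 -6 0 0;0 6 -6 0 0"
}}

```text
time: 5.25
tcp_pos: [0.6031, 0.0409, 0.2813]
ee_rot: [[0.955, -0.298, -0.0], [-0.298, -0.955, -0.0], [-0.0, 0.0, -1.0]]
wrist_force: [0.7, -0.9, -0.0]
gripper_width: 1.0
```

```bash
cat > look.py <<'E'
from h import *
import sys,pickle
C=cam("wrist");s=r.state();print(s["time"],s["tcp_pos"].round(4))
for t in("plunger_foot","barrel_mouth","barrel"):
    print(t,[(np.round(x["location"],1).tolist(),round(x["score"],2)) for x in r.landmark_of(t,"wrist")])
pickle.dump(C,open(f"v{sys.argv[1]}.pkl","wb"))
p=proj(C,[(.6365,-.0004,.185),(.6562,-.001,.155)]);print(p)
E
python3 look.py 1
```

```text
5.3 [0.6031 0.0409 0.2812]
plunger_foot [([315.5, 150.8], 0.83)]
barrel_mouth [([112.1, 329.1], 0.91), ([313.0, 126.8], 0.62)]
barrel [([307.7, 76.8], 0.87), ([140.4, 250.9], 0.84), ([387.2, 334.4], 0.66)]
[[321.71909451 156.55595449]
 [311.5101636  127.08208458]]
```

Request:
{"fn": "step_arm", "kwargs": {
  "increments": "1 -5 0 0 0;1 -9 0 0 0;1 -12 0 0 0;1 -12 0 0 0;1 -12 0 0 0;1 -12 0 0 0;1 -12 0 0 0;1 -12 0 0 0;1 -12 0 0 0;1 -12 0 0 0"
}}

```text
time: 6.7
tcp_pos: [0.6132, -0.079, 0.2813]
ee_rot: [[0.955, -0.298, 0.0], [-0.298, -0.955, -0.0], [0.0, 0.0, -1.0]]
wrist_force: [-0.4, -0.4, -0.6]
gripper_width: 1.001
```

```bash
python3 look.py 2; python3 - <<'E'
import pickle,numpy as np,cv2
a,b=[pickle.load(open(f"v{i}.pkl","rb")) for i in(1,2)]
from h import proj
out=[]
for C in(a,b):
    u,v=proj(C,[(.645,0,.17)])[0].astype(int); u=np.clip(u,65,495);v=np.clip(v,75,345);print("crop origin",u-65,v-75,"scale 6")
    out.append(cv2.resize(C[0][v-75:v+25,u-65:u+65],(390*1,300),interpolation=cv2.INTER_CUBIC))
cv2.imwrite("pics/e.png",np.vstack(out)[:,:,::-1])
E
```

```text
6.75 [ 0.6132 -0.079   0.2813]
plunger_foot [([159.7, 212.3], 0.77)]
barrel_mouth [([175.2, 185.5], 0.64), ([19.5, 361.8], 0.64)]
barrel [([201.7, 124.5], 0.63), ([296.8, 365.0], 0.57)]
[[174.03017472 216.16191729]
 [176.65856827 183.2302274 ]]
crop origin 250 68 scale 6
crop origin 110 125 scale 6
```

View pics/e.png

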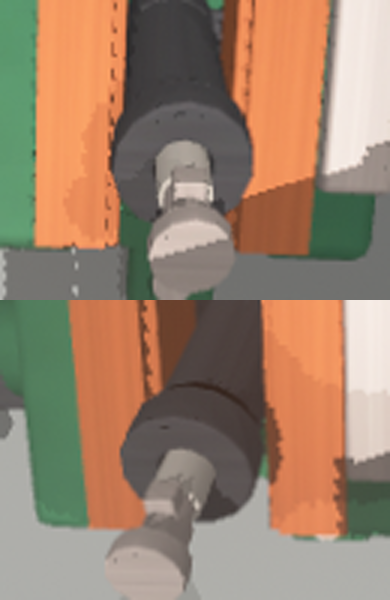

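```bash
cat > fit.py <<'E'
from h import *
import pickle
from scipy.optimize import least_squares
a,b=[pickle.load(open(f"v{i}.pkl","rb")) for i in(1,2)]
f=[(315.5,150.8),(159.7,212.3)];m=[(313,126.8),(175.2,185.5)]
def ax(y): s,c=np.sin(np.radians(25)),np.cos(np.radians(25)); return np.array([-s*np.cos(y),-s*np.sin(y),c])
def res(p,mw=1):
    F=p[:3];M=F-.036*ax(p[3]);o=[]
    for C,u,v in zip((a,b),f,m): o+=list(proj(C,[F])[0]-u)+list(mw*(proj(C,[M])[0]-v))
    return np.array(o)
if __name__=="__main__":
    print("foot tri",tri([ray(a,f[0]),ray(b,f[1])]),"mouth",tri([ray(a,m[0]),ray(b,m[1])]))
    p=least_squares(res,[.637,0,.185,-.3]).x;print(p.round(4),np.degrees(p[3]),res(p).round(1))
    out=[]
    for C,(cx,cy) in((a,(250,68)),(b,(110,125))):
        im=cv2.resize(C[0][cy:cy+100,cx:cx+130],(780,600),interpolation=cv2.INTER_CUBIC)[:,:,::-1].copy()
        A=ax(p[3]);x=np.array([-np.sin(p[3]),np.cos(p[3]),0]);y=np.cross(A,x);t=np.linspace(0,2*np.pi,60)
        for d,rad,col in((.004,.010,(0,0,255)),(-.004,.010,(0,255,255)),(-.036,.0185,(0,255,0)),(-.052,.0185,(0,255,0)),(-.036,.0075,(255,0,0))):
            P=p[:3]+d*A+rad*(np.cos(t)[:,None]*x+np.sin(t)[:,None]*y)
            q=((proj(C,P)-(cx,cy)+.5)*6).astype(int);cv2.polylines(im,[q],True,col,1)
        out.append(im[:, 60:460] if cx==250 else im[:,100:500])
    cv2.imwrite("pics/f.png",np.hstack(out))
E
python3 fit.py
```

```text
foot tri (array([0.64426321, 0.00348235, 0.19679856]), [np.float64(0.0006677817039949105), np.float64(0.0006677817039946875)]) mouth (array([ 0.65614006, -0.00175588,  0.16201573]), [np.float64(0.0004959859568443735), np.float64(0.0004959859568443433)])
[ 0.6433  0.0041  0.1954 -0.4342] -24.87657955778757 [-1.   0.5  0.7 -0.7  0.8  1.7 -0.4 -1.6]
```

View pics/f.png

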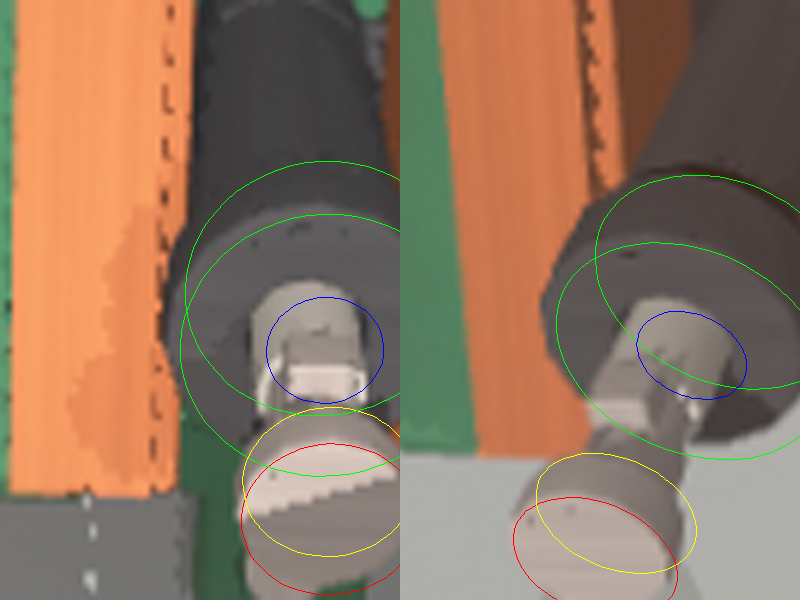

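The model outlines sit about 3 px right of the collar. I'll get the yaw from the jaw edges (plane z=0.139) and refit with corrected collar points.

```bash
cat > fit2.py <<'E'
from h import *
import pickle, fit
from fit import a,b,ax
for C,(x0,x1,y0,y1) in((a,(250,360,20,155)),(b,(100,240,70,215))):
    h=cv2.cvtColor(C[0],cv2.COLOR_RGB2HSV); m=((h[...,0]>4)&(h[...,0]<18)&(h[...,1]>130)&(h[...,2]>90)).astype(np.uint8)
    mm=np.zeros_like(m);mm[y0:y1,x0:x1]=m[y0:y1,x0:x1]
    n,l,st,_=cv2.connectedComponentsWithStats(mm)
    for i in range(1,n):
        if st[i,4]<300: continue
        for side in(0,1):
            P=[]
            for v in range(st[i,1]+8,st[i,1]+st[i,3]-8):
                u=np.flatnonzero(l[v]==i)
                if len(u): o,d=ray(C,(u[-1]+.5 if side else u[0]-.5,v)); P.append((o+d*(.139-o[2])/d[2])[:2])
            vx,vy,x,y=cv2.fitLine(np.array(P,np.float32),cv2.DIST_HUBER,0,.001,.001).ravel()
            rs=np.std((np.array(P)-(x,y))@np.array([-vy,vx]))
            print(st[i],"LR"[side],"yaw",round(float(np.degrees(np.arctan(vy/vx))),2),"pt",x.round(4),y.round(4),"std mm",(rs*1e3).round(2))
E
python3 fit2.py
```

```text
[ 262   28   32  123 3485] L yaw -19.06 pt 0.6825 0.0327 std mm 0.24
[ 262   28   32  123 3485] R yaw -19.33 pt 0.7001 0.0016 std mm 1.07
[ 324   31   36  122 3569] L yaw -11.06 pt 0.6781 -0.0222 std mm 2.32
[ 324   31   36  122 3569] R yaw -18.58 pt 0.6704 -0.0454 std mm 0.41
[ 130   90   45  111 3291] L yaw -19.12 pt 0.6964 0.0277 std mm 0.27
[ 130   90   45  111 3291] R yaw -42.18 pt 0.6902 0.0012 std mm 3.3
[ 196   91   29  112 2945] L yaw -18.7 pt 0.6781 -0.0244 std mm 0.27
[ 196   91   29  112 2945] R yaw -19.29 pt 0.6763 -0.0478 std mm 0.22
```

```bash
cat > fit3.py <<'E'
from h import *
import fit
from fit import a,b,ax
from scipy.optimize import least_squares
Y=np.radians(-19.1);n=np.array([-np.sin(Y),np.cos(Y),0])
fit.f=[(313.2,150.5),(160.2,213.3)];fit.m=[(310.7,122.5),(172.5,180)]
g=lambda F:np.r_[fit.res(np.r_[F,Y]),1.5*(n@F-.2146)/.001]
p=least_squares(g,[.643,.004,.195]).x;print(p.round(4),g(p).round(1),n@p)
p=np.r_[p,Y];out=[]
for C,(cx,cy) in((a,(270,90)),(b,(130,150))):
    im=cv2.resize(C[0][cy:cy+84,cx:cx+66],(396,504),interpolation=cv2.INTER_CUBIC)[:,:,::-1].copy()
    A=ax(p[3]);x=np.array([-np.sin(p[3]),np.cos(p[3]),0]);y=np.cross(A,x);t=np.linspace(0,2*np.pi,60)
    for d,rad,col in((.004,.010,(0,0,255)),(-.004,.010,(0,255,255)),(-.036,.0185,(0,255,0)),(-.052,.0185,(0,255,0)),(-.036,.0075,(255,0,0))):
        P=p[:3]+d*A+rad*(np.cos(t)[:,None]*x+np.sin(t)[:,None]*y)
        q=((proj(C,P)-(cx,cy)+.5)*6).astype(int);cv2.polylines(im,[q],True,col,1)
    out.append(im)
cv2.imwrite("pics/g.png",np.hstack(out))
E
python3 fit3.py
```

```text
[0.6448 0.0041 0.1948] [ 0.5 -1.5  0.3  1.4 -0.3 -1.4 -0.1  1.8  0.5] 0.2149098443807265
```

View pics/g.png

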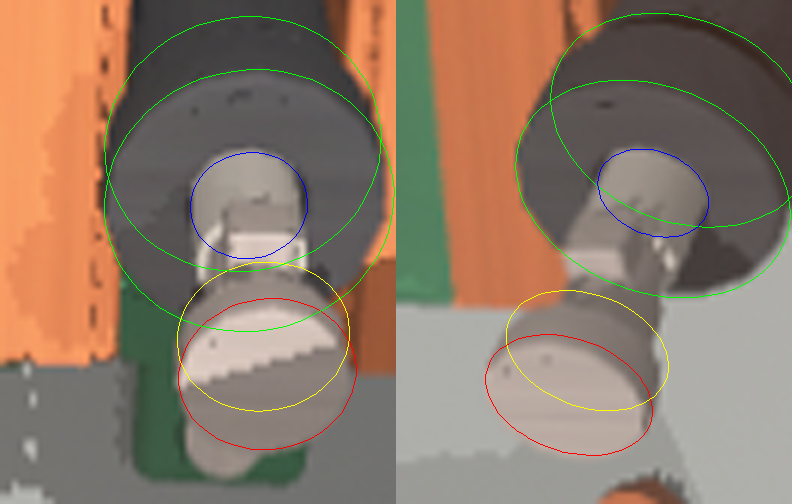

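The overlay matches the collar, bore and foot in both views (foot rim at crop left (268,372), right (568,395)). Foot centre is (0.6448, 0.0041, 0.1948) and yaw is -19.1°. I'll go above it, then down to TCP z of about 0.177.

Request:
{"fn": "step_arm", "kwargs": {
  "increments": "1 3 0 -1 0;2 6 0 -1.8 0;3.2 8.3 0 -1.8 0;3.2 8.3 -2 -1.8 0;3.2 8.3 -4 -1.8 0;3.2 8.3 -6 -1.8 0;3.2 8.3 -6 -1.8 0;3.2 8.3 -6 -1.8 0;3.2 8.3 -6 -1.8 0;3.2 8.3 -6 -1.8 0"
}}

```text
time: 8.15
tcp_pos: [0.6457, 0.0038, 0.2224]
ee_rot: [[0.945, -0.328, 0.002], [-0.328, -0.945, -0.0], [0.002, -0.001, -1.0]]
wrist_force: [0.0, 0.9, -0.2]
gripper_width: 0.999
```

```bash
python3 - <<'E'
from h import *
C=cam("wrist");s=r.state();print(s["time"],s["tcp_pos"].round(4),s["wrist_force"].round(2))
F=np.array([.6448,.0041,.1948]);print(proj(C,[F]),[x["location"] for x in r.landmark_of("plunger_foot","wrist")])
im=C[0][:,:,::-1].copy()
from fit import ax
Y=np.radians(-19.1);A=ax(Y);x=np.array([-np.sin(Y),np.cos(Y),0]);y=np.cross(A,x);t=np.linspace(0,2*np.pi,60)
for d,col in((.004,(0,0,255)),(-.004,(0,255,255))):
    cv2.polylines(im,[(proj(C,F+d*A+.01*(np.cos(t)[:,None]*x+np.sin(t)[:,None]*y))+.5).astype(int)],True,col,1)
cv2.imwrite("pics/i.png",im)
E
```

```text
8.2 [0.6456 0.0039 0.2222] [ 0.24  0.26 -0.1 ]
[[280.54123055 254.63666645]] [[281.9, 259.5]]
```

View pics/i.png

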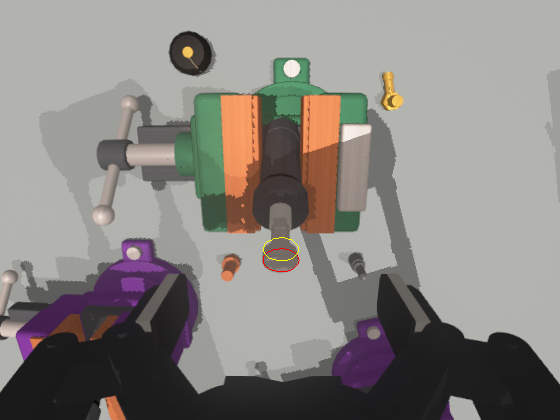

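The foot is at (281,255), centred between the fingers and matching the model. Now I descend, then close lightly.

Request:
{"fn": "step_arm", "kwargs": {
  "increments": "0 0 -1.5 0 0;0 0 -3 0 0;0 0 -4 0 0;0 0 -4.5 0 0;0 0 -4.5 0 0;0 0 -4.5 0 0.4;0 0 -4.5 0 0.4;0 0 -4.5 0 0.6;0 0 -4.5 0 0.6;0 0 -4.5 0 0.6",
  "force": 25
}}

```text
time: 9.5
tcp_pos: [0.6452, 0.0039, 0.1764]
ee_rot: [[0.945, -0.328, 0.0], [-0.328, -0.945, 0.0], [0.0, -0.0, -1.0]]
wrist_force: [-0.3, 0.1, -0.4]
gripper_width: 0.396
```

```bash
python3 - <<'E'
from h import *
C=cam("wrist");s=r.state();print(s["time"],s["tcp_pos"].round(4),s["wrist_force"].round(2),s["torque"].round(3),s["gripper_width"])
cv2.imwrite("pics/j.png",cv2.resize(C[0][180:420,150:420],(675,600))[:,:,::-1])
E
```

```text
9.55 [0.6451 0.0039 0.1763] [-0.23 -0.36 -0.34] [-0.003  0.063  0.073] 0.4005078627378511
```

View pics/j.png

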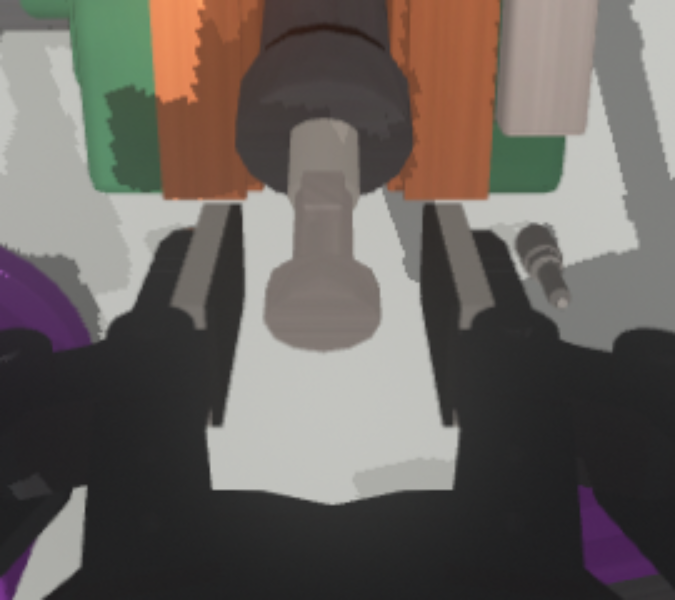

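The foot is at crop (322,305) and the finger midplane at about 332, so the foot is about 1.5 mm towards image left (+y). I shift by that and close gently.

Request:
{"fn": "step_arm", "kwargs": {
  "increments": "0.05 0.14 0 0 0.6;0.05 0.14 0 0 0.6;0.05 0.14 0 0 0.7;0.05 0.14 0 0 0.72;0.05 0.14 0 0 0.74;0.05 0.14 0 0 0.76;0.05 0.14 0 0 0.78;0.05 0.14 0 0 0.8;0.05 0.14 0 0 0.85;0.05 0.14 0 0 0.85",
  "force": 25
}}

```text
time: 10.8
tcp_pos: [0.6457, 0.0054, 0.1764]
ee_rot: [[0.945, -0.328, 0.0], [-0.328, -0.945, 0.0], [0.0, -0.0, -1.0]]
wrist_force: [0.2, 0.1, 1.5]
gripper_width: 0.214
```

```bash
python3 - <<'E'
from h import *
C=cam("wrist");s=r.state();print(s["time"],s["tcp_pos"].round(4),s["wrist_force"].round(2),s["torque"].round(3),s["gripper_width"])
cv2.imwrite("pics/k.png",cv2.resize(C[0][180:420,150:420],(675,600))[:,:,::-1])
E
```

```text
10.85 [0.6457 0.0053 0.1764] [-0.08 -1.37  0.78] [0.014 0.064 0.029] 0.2130711726454857
```

View pics/k.png

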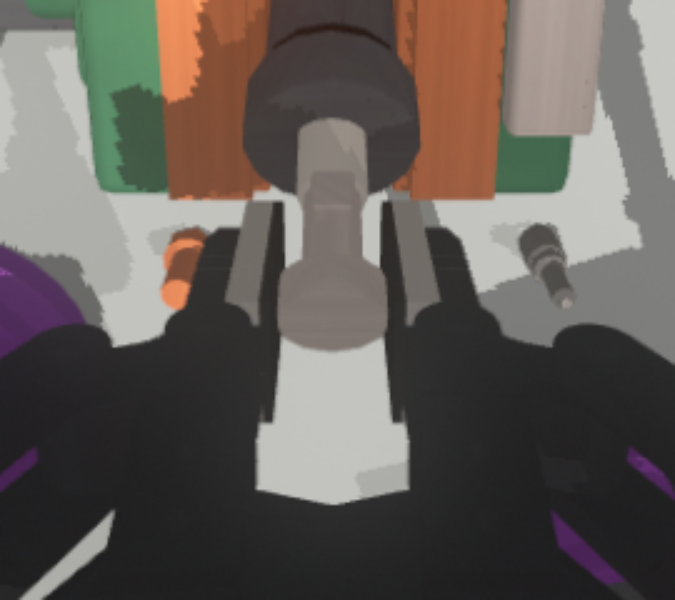

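The disc is now centred (332) with the pads touching on both sides. I command full closure at 25 N to set the grip.

Request:
{"fn": "step_arm", "kwargs": {
  "increments": "0 0 0 0 0.95;0 0 0 0 1;0 0 0 0 1;0 0 0 0 1;0 0 0 0 1;0 0 0 0 1;0 0 0 0 1;0 0 0 0 1;0 0 0 0 1;0 0 0 0 1",
  "force": 25
}}

```text
time: 12.1
tcp_pos: [0.6457, 0.0053, 0.1763]
ee_rot: [[0.945, -0.328, 0.0], [-0.328, -0.945, 0.0], [0.0, -0.0, -1.0]]
wrist_force: [-0.7, 1.0, 2.4]
gripper_width: 0.217
```

```bash
python3 - <<'E'
from rig import r
import time
s=r.state();print(s["time"],s["tcp_pos"].round(4),s["wrist_force"].round(2),s["torque"].round(3),s["gripper_width"])
E
```

```text
12.1 [0.6457 0.0053 0.1763] [-0.72  1.02  2.41] [ 0.035  0.137 -0.009] 0.21679405596055412
```

It is firmly held, with side forces around 1 N. I draw the first 8 mm along the axis (-0.399, 0.138, 0.906).

Request:
{"fn": "step_arm", "kwargs": {
  "increments": "-0.04 0.014 0.09 0 1;-0.08 0.028 0.18 0 1;-0.12 0.041 0.27 0 1;-0.16 0.055 0.36 0 1;-0.2 0.069 0.45 0 1;-0.24 0.083 0.54 0 1;-0.28 0.097 0.63 0 1;-0.32 0.11 0.725 0 1;-0.32 0.11 0.725 0 1;-0.32 0.11 0.725 0 1"
}}

```text
time: 13.35
tcp_pos: [0.6424, 0.0064, 0.1837]
ee_rot: [[0.945, -0.328, 0.0], [-0.328, -0.945, -0.0], [0.0, 0.0, -1.0]]
wrist_force: [0.2, -0.1, -1.0]
gripper_width: 0.217
```

```bash
python3 - <<'E'
from h import *
C=cam("wrist");s=r.state();print(s["time"],s["tcp_pos"].round(4),s["wrist_force"].round(2),s["torque"].round(3),s["gripper_width"])
cv2.imwrite("pics/l.png",cv2.resize(C[0][180:420,150:420],(675,600))[:,:,::-1])
E
```

```text
13.4 [0.6425 0.0064 0.1837] [ 0.48 -0.31 -0.11] [-0.051 -0.074 -0.029] 0.2166144069755264
```

View pics/l.png

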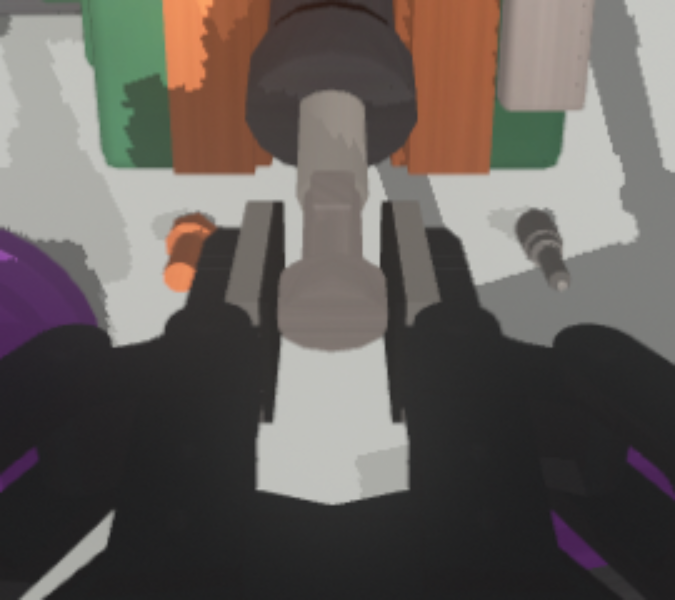

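The foot stays fixed in the fingers at (332,305), more shank shows above the mouth at (332,130), and the wrist forces are near zero. Now the remaining 17 mm.

Request:
{"fn": "step_arm", "kwargs": {
  "increments": "-0.08 0.028 0.18 0 1;-0.16 0.055 0.36 0 1;-0.24 0.083 0.54 0 1;-0.32 0.11 0.725 0 1;-0.4 0.138 0.91 0 1;-0.48 0.166 1.09 0 1;-0.56 0.194 1.27 0 1;-0.62 0.215 1.41 0 1;-0.68 0.235 1.54 0 1;-0.68 0.235 1.54 0 1"
}}

```text
time: 14.65
tcp_pos: [0.6357, 0.0088, 0.1991]
ee_rot: [[0.945, -0.328, 0.0], [-0.328, -0.945, 0.0], [0.0, -0.0, -1.0]]
wrist_force: [-0.3, -0.4, -1.5]
gripper_width: 0.217
```

```bash
python3 - <<'E'
from h import *
C=cam("wrist");s=r.state();print(s["time"],s["tcp_pos"].round(4),s["wrist_force"].round(2),s["torque"].round(3),s["joint_vel"].round(2),s["gripper_width"])
d=s["tcp_pos"]-[.6457,.0053,.1763];print(d@[-.3994,.1383,.9063],np.linalg.norm(d))
cv2.imwrite("pics/m.png",cv2.resize(C[0][180:420,150:420],(675,600))[:,:,::-1])
E
```

```text
14.7 [0.6357 0.0088 0.1991] [-0.13 -0.37 -0.81] [-0.042 -0.026 -0.005] [ 0.05  0.13 -0.07 -0.01 -0.05 -0.11] 0.21444883703575007
0.025145120738055027 0.02514478582903598
```

View pics/m.png

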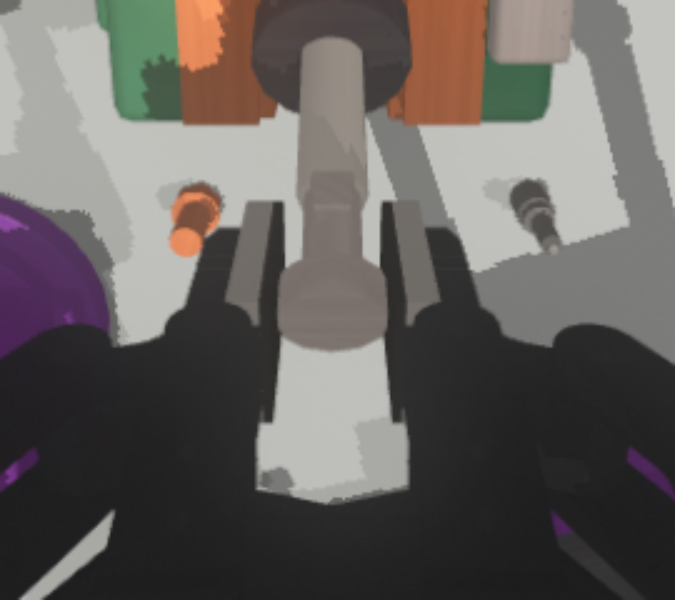

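The foot has not moved in the grip. The tool has moved 25.1 mm along the axis, forces are about 1 N, and the shank now reaches from (332,190) to the mouth at (332,45). The bolt and nozzle are still standing. I hand in.

```bash
python3 -c "
from rig import r
print(r.close_job());s=r.state();print(s['time'],s['tcp_pos'],s['wrist_force'])"
```

```text
the job is handed in; nothing more can be done
None
the job is handed in; nothing more can be done
```

I gripped the plunger in the green vice by its foot disc at 25 N while it was fully home. I then drew it along the leaning bore and handed the job in still holding it, at about 14.7 s; no verdict was reported.

- **Travel:** the tool moved 25.1 mm along the bore axis (aim 25 mm). The plunger's own travel was not measured separately, but the foot kept its place between the pads in every picture.
- **Forces:** the wrist force peaked at about 2.7 N in my readings after gripping and was about 1 N at the end. These readings came between moves, not continuously.
- **Loose parts:** the banjo bolt and nozzle were still standing in the last picture. The fitting and knob were out of that crop, but the arm did not go near them.

Two checks disagreed:
- **Centring:** the calibrated position was about 1.5 mm off the finger midline seen from close up, so I corrected for that before closing.
- **Opening:** the gripper reads about 18 mm across a 20 mm disc. The pictures show the pads on the disc, so I put this down to an inexact opening scale.

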